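# Hook and close the filter cover of a vacuum pump

## Robot

A 7-joint arm with a two-finger parallel gripper is mounted at the origin on the work surface. World frame = base frame: x ahead of the robot, y to its left, z up, the work surface at z = 0. Lengths are in m, angles in rad, forces in N, time in s.
With the tool pointing down it reaches from about 0.4 to 0.875 m from the base axis. Payload 6.5 kg.
Tool frame: the origin (TCP) lies at the very end of the fingers, on their centre line; the grasp point (between the pads) lies 19 mm behind it; z points along the fingers, y is the line along which they close (so a half turn about z gives the same grasp; the last joint's range is limited). The gripper opens to 85 mm and grips with 20 to 120 N. Pads are 22 mm wide; open, the fingers measure 114 mm over their backs; the gripper's body (76 mm by 85 mm) begins 54 mm behind the grasp point. The pads swing forward as they close: fully open they stand 13 mm farther back than shut.
Start: joints at [-1.333, 0.536, -0.004, 1.538, 0.003, 1.067, -0.071], TCP at [0.194, 0.62, 0.231] pointing down, gripper open.
Joint ranges: [-2.7, 2.7], [-0.37, 2.16], [-1.27, 1.26], [0.24, 2.4], [-1.31, 4.45], [0.19, 1.91], [-2.76, 2.76]. Speed limits (rad/s): [2.39, 2.39, 3.14, 3.14, 3.14, 3.14, 3.14].

## Interface

Orientations are given as a rotation vector (axis times angle).
In Python, from cell import env, optics, job gives the robot as it stands.
- The arm moves only by the tool carry_out, never from a script. Its argument "targets" is a list of rows, each a list of 7 numbers: the opening, from 0 (shut) to 1 (fully open), then the shift along the tool's x, y, z as a fraction of full scale, then the turn, a rotation vector about the tool's x, y, z as a fraction of full scale. A call has 1 to 5 rows; each row is the pose to reach, as a shift and turn from the pose commanded when the call began, along the tool's axes at that moment, turning the shorter way round; what a row does not reach only later rows make up. Full scale, the value 1, is 10 cm for a shift and 360 degrees for a turn. A row lasts 1/8 s, in which the tool goes at most 62.5 mm and 10.7 degrees, less where a joint would pass 70% of its speed; a pose out of reach is approached as far as the arm can. A call with a number of a shift or a turn outside -1 to 1 is refused whole. A call with a gripper value outside its range is refused whole. The fingers move at their own pace and stop on an object; the grip force is fixed at half the most. Time passes only in rows, so rows that repeat a pose let the fingers close. It gives the time, the measured TCP pose, the force, the opening and the grip force at its end, in the units of the state.
- env.get_state(): the state, without advancing time (a new reading comes with each control period).
- optics.get_image(name): name is "scene" or "top" or "wrist"; returns a dict with "image" (420x560x3 uint8, blue, green, red), "K" (3x3 intrinsics, pixels), "extrinsics" (4x4, takes a point from camera to world coordinates). Camera axes: x right, y down, z forward; pixel columns grow to the right and rows downward; lengths in m; the calibration is good to about 2 mm. A picture is of the moment at which its call begins. There is no depth.
- job.job_done(): hands the job in; it is judged then, once.
The state is a dict: "time_s": time; "joint_positions": joint angles; "qvel": joint speeds; "tau": joint torques, N m; "ee_pos": TCP position; "ee_rot": TCP orientation; "wrist_force": force on the tool from outside, world axes, zero at the start; "torque": the same for the moment, N m; "finger_gap": opening from 0.0 (shut) to 1.0 (fully open); "grip_force": force on a finger pad.
Only numpy, scipy, OpenCV 4.12 (cv2) and the standard library are available. Lean on these libraries where they do the work, as an engineer would, in place of code of your own. Each camera call takes 0.05 s, during which the arm holds its last target. There are 200 camera calls.

## Task

Close the open filter compartment on top of the vacuum pump: pick up the cover that has the tongue, hook the tongue under the compartment's ledge with the cover tilted, then swing the cover down until it lies flat and fully home inside the rims, and let go. Leave the other cover, which has no tongue, where it lies.

Things in the scene. Friction and masses are not known exactly. Their poses are not given: they have to be found in the camera images.
- cover_grip (a point): Centre (half-way up) of the black grip on the tongued cover: a loose grey plate (0.35 kg) 130 (x) x 110 (y) x 5 mm, flat on the bench, grip up. The grip is a solid rib 12 (x) x 64 (y) x 48 mm tall on the plate's middle; this point is 29 mm above the underside, the rib's top 53 mm. Axes: -x towards the tongue, z up out of the plate. Grasp across the 12 mm (fingers closing along x).
- cover_tip (a point): Middle of the end of the tongue, at its underside: 90 mm to -x of the grip's centre and 29 mm below it. The tongue, 25 long (x) x 70 wide (y) x 5 mm thick and level with the plate, sticks out of the middle of the plate's -x edge. Same axes as cover_grip.
- spare_grip (a point): Centre of the black grip of the other, wrong cover: same plate 130 x 110 x 5 mm and same grip but no tongue, loose on the bench; the two covers may have swapped places. Leave it where it lies.
- seat (a point): On the fixed pump (grey housing 195 x 154 mm, dark motor on its +y side), 120 mm above the bench: the cover, home, has its underside centre here and its axes along these; z up, -x to the ledge (roughly to the robot). Flat seat round an open well 90 (x) x 76 (y) mm. Far rim at x = +73, side rims at y = +-65 mm, 12 mm high. Home, the cover has 8 mm play each way along x, 10 mm along y.
- ledge_edge (a point): Middle of the lower free edge of the ledge on the seat's -x side: 72 mm to -x of seat and 18 mm above it, same axes. The ledge is 6 mm thick; the slot under it is 18 mm high, 130 mm wide, its back wall 26 mm in from this edge. Edge to far rim is 145 mm but the cover with tongue 155 mm long, so it cannot be laid straight down; home, about 18 mm of tongue is under the ledge.

How it is judged:
By the outcome, as a careful person would: the job done as asked, in the order asked, and still so for the second after the job is handed in, with the robot touching nothing.
It also fails if it takes over 42 s, if anything falls off the work surface, if the arm or the gripper's body presses on something with over 40 N, if the wrist force passes 120 N, or if a joint passes its speed limit or range.

## Working session

There is one attempt and no reset: what is moved stays moved. The work goes in short steps, Python scripts to look and compute and a tool call to move; the robot and the scene stay as the last step left them, time stands still between calls to the robot, and variables do not carry over. Pictures are saved under pics/ and viewed, at most 10 in all, crops included, and the job is handed in when it is done.

Besides the shell and the picture viewer there is one more tool, called in YAML: its name, and indented under it one key for each argument. carry_out: Moves the arm, as the interface text tells. Its arguments: {"type":"object","properties":{"targets":{"type":"array","items":{"type":"array","items":{"type":"number"}}}},"required":["targets"]}

```bash
ls; mkdir -p pics
python3 - <<'E'
from cell import env, optics, job
import cv2,numpy as np
s=env.get_state();print({k:np.round(v,3).tolist() for k,v in s.items()})
for n in("scene","top"):
    d=optics.get_image(n);cv2.imwrite(f"pics/{n}0.png",d["image"]);print(n,d["K"].round(1).tolist(),d["extrinsics"].round(4).tolist())
E
```

```text
pics
{'time_s': 0.0, 'joint_positions': [-1.333, 0.537, -0.004, 1.539, 0.003, 1.067, -0.071], 'qvel': [-0.001, -0.001, 0.001, 0.001, -0.001, 0.0, -0.0], 'tau': [-0.001, -58.341, 1.048, -25.909, 0.012, 0.01, -0.0], 'ee_pos': [0.194, 0.62, 0.23], 'ee_rot': [-0.475, -3.105, 0.003], 'wrist_force': [0.609, -0.407, 0.26], 'torque': [0.032, 0.002, 0.013], 'grip_force': 0.0, 'finger_gap': 1.001}
scene [[388.0, 0.0, 282.7], [0.0, 388.0, 211.0], [0.0, 0.0, 1.0]] [[0.7057, 0.571, -0.4195, 0.8472], [0.7085, -0.5621, 0.4267, -0.4028], [0.0078, -0.5983, -0.8012, 0.7999], [0.0, 0.0, 0.0, 1.0]]
top [[480.9, 0.0, 280.2], [0.0, 480.9, 215.0], [0.0, 0.0, 1.0]] [[0.0977, -0.9751, 0.199, 0.2698], [-0.9952, -0.0952, 0.022, -0.0514], [-0.0025, -0.2002, -0.9798, 1.1749], [0.0, 0.0, 0.0, 1.0]]
```

View pics/scene0.png

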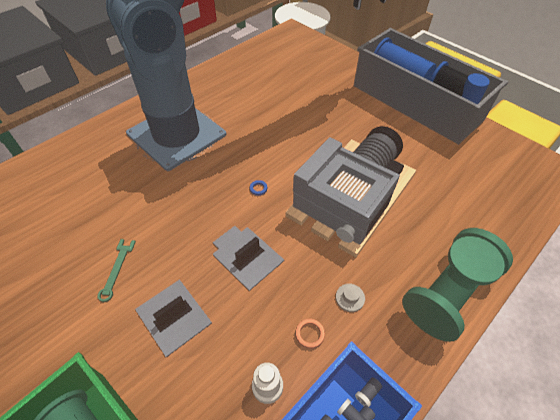

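View pics/top0.png

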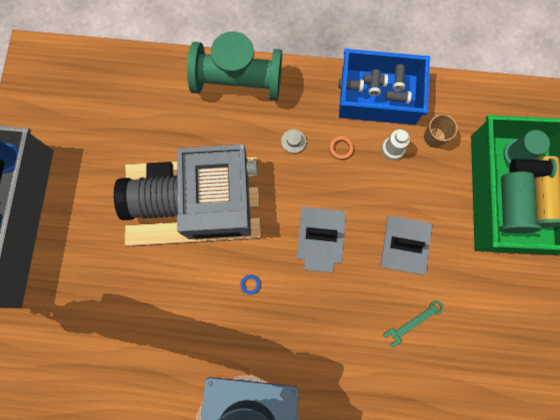

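The top view shows the tongued cover at about (321,237) with its tongue at (319,268), pointing to the robot. The spare is at (407,245) and the pump's compartment at about (214,190). I'll zoom in on the cover and pump for corner pixels.

Run:
```python
import cv2
i=cv2.imread("pics/top0.png")[140:280,165:355]
i=cv2.resize(i,None,fx=4.2,fy=4.2,interpolation=cv2.INTER_CUBIC)
for k in range(0,190,20):
    cv2.putText(i,str(165+k),(int(k*4.2),10),0,.35,(0,255,255));cv2.line(i,(int(k*4.2),12),(int(k*4.2),18),(0,255,255))
    if k<140: cv2.putText(i,str(140+k),(0,int(k*4.2)+4),0,.35,(0,255,255))
cv2.imwrite("pics/topz.png",i)
```

```text
(no output)
```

View pics/topz.png

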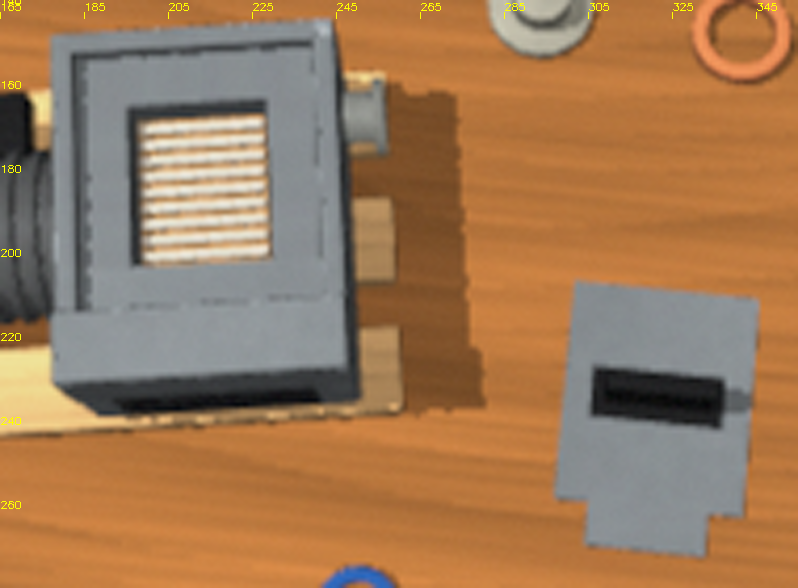

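```bash
cat > h.py <<'E'
import numpy as np
from scipy.spatial.transform import Rotation as R
Kt=np.array([[480.9,0,280.2],[0,480.9,215],[0,0,1]])
Et=np.array([[0.0977,-0.9751,0.199,0.2698],[-0.9952,-0.0952,0.022,-0.0514],[-0.0025,-0.2002,-0.9798,1.1749],[0,0,0,1]])
def ray(px,z,K=Kt,E=Et):
    d=E[:3,:3]@np.linalg.solve(K,[px[0],px[1],1]);o=E[:3,3];return o+d*(z-o[2])/d[2]
def zoom(p): return (p[0]/4.2+165-.4,p[1]/4.2+140-.4)
def fit(local,world): # planar rigid fit; returns xy, yaw, residual mm
    l=np.array(local,float);w=np.array(world)[:,:2];lc=l.mean(0);wc=w.mean(0)
    a,b=l-lc,w-wc;t=np.arctan2((a[:,0]*b[:,1]-a[:,1]*b[:,0]).sum(),(a*b).sum())
    M=np.array([[np.cos(t),-np.sin(t)],[np.sin(t),np.cos(t)]]);o=wc-M@lc
    return o,t,((w-(l@M.T+o))*1e3).round(1).tolist()
E
python3 - <<'E'
from h import *
P=[(576,283),(758,299),(743,516),(556,498),(586,543),(706,556)]
L=np.array([(65,55),(65,-55),(-65,-55),(-65,55),(-90,35),(-90,-35)])/1e3
print("cover",fit(L,[ray(zoom(p),.005) for p in P]))
P=[(128,107),(266,101),(271,258),(135,266)]
print("well",fit(np.array([(45,38),(45,-38),(-45,-38),(-45,38)])/1e3,[ray(zoom(p),.12) for p in P]))
for n,p,z in [("rimTL",(52,38),.132),("rimTR",(330,20),.132),("ledgeL",(57,315),.144),("ledgeR",(350,295),.144),("ledgeBL",(54,383),.144),("ledgeBR",(358,374),.144),("rimInTR",(318,44),.132),("rimInTL",(72,55),.132)]: print(n,ray(zoom(p),z).round(4))
g=[(597,366),(724,378),(721,428),(592,415)]
print([ray(zoom(p),.053).round(4).tolist() for p in g])
E
```

```text
cover (array([ 0.46924165, -0.13064448]), np.float64(0.0012790013104774314), [[-1.3, -1.0], [-0.6, 0.9], [0.3, 0.6], [0.3, -0.6], [1.0, -0.2], [0.2, 0.2]])
well (array([0.54280882, 0.1331465 ]), np.float64(0.1574748284179063), [[-0.1, -0.2], [-1.4, 0.4], [0.5, 1.4], [1.0, -1.6]])
rimTL [0.6123 0.2212 0.132 ]
rimTR [0.6372 0.0722 0.132 ]
ledgeL [0.4584 0.1942 0.144 ]
ledgeR [0.4838 0.0433 0.144 ]
ledgeBL [0.4226 0.1907 0.144 ]
ledgeBR [0.4426 0.0345 0.144 ]
rimInTR [0.6229 0.0771 0.132 ]
rimInTL [0.6038 0.2091 0.132 ]
[[0.4755, -0.0916, 0.053], [0.4756, -0.1633, 0.053], [0.4471, -0.1638, 0.053], [0.4474, -0.0912, 0.053]]
```

```bash
cat >> h.py <<'E'
SEAT=np.array([.543,.133,.120]); SY=.162
def Rtool(yaw,tilt,flip=1):
    # object frame: yaw about z, tilt about its y (positive = tongue/-x end down); tool z=-obj z, tool y=flip*obj x
    O=R.from_euler('z',yaw)*R.from_euler('y',-tilt)
    return O*R.from_matrix(np.array([[0,flip,0],[flip,0,0],[0,0,-1.]])), O
def row(p,Rt,s=None):
    from cell import env
    s=s or env.get_state();R0=R.from_rotvec(s["ee_rot"])
    d=R0.inv().apply(np.array(p)-s["ee_pos"])/.1; t=(R0.inv()*Rt).as_rotvec()/(2*np.pi)
    print("t",round(s["time_s"],2),"ee",np.round(s["ee_pos"],4),"F",np.round(s["wrist_force"],1),"q",np.round(s["joint_positions"],2).tolist(),"gap",round(s["finger_gap"],3),round(s["grip_force"],1))
    print("shift",d.round(3),"turn",t.round(4))
E
python3 - <<'E'
from h import *
from cell import env
print(R.from_rotvec(env.get_state()["ee_rot"]).as_matrix().round(2))
for f in(1,-1): row([.469,-.131,.16],Rtool(0,0,f)[0])
E
```

```text
[[-0.95  0.3  -0.  ]
 [ 0.3   0.95 -0.  ]
 [-0.   -0.   -1.  ]]
t 0.1 ee [0.1943 0.6197 0.2305] F [0.2 0.7 0. ] q [-1.33, 0.54, -0.0, 1.54, 0.0, 1.07, -0.07] gap 1.0 0.0
shift [-4.867 -6.341  0.715] turn [-2.000e-04  2.000e-04  2.017e-01]
t 0.1 ee [0.1943 0.6197 0.2305] F [0.2 0.7 0. ] q [-1.33, 0.54, -0.0, 1.54, 0.0, 1.07, -0.07] gap 1.0 0.0
shift [-4.867 -6.341  0.715] turn [-2.000e-04 -2.000e-04 -2.983e-01]
```

carry_out:
  targets:
    - [1,-0.4,-0.4,0,0,0,0]
    - [1,-0.8,-0.8,0,0,0,0]
    - [1,-1,-1,0,0,0,0]

```text
time_s: 0.48
ee_pos: [0.2619, 0.4915, 0.2309]
ee_rot: [0.48, 3.104, -0.003]
wrist_force: [0.9, 0.4, -0.1]
finger_gap: 1.003
grip_force: 0.0
```

carry_out:
  targets:
    - [0.8,-0.4,-0.4,0,0,0,0]
    - [0.7,-0.8,-0.8,0,0,0,0]
    - [0.6,-1,-1,0,0,0,0]

```text
time_s: 0.85
ee_pos: [0.3268, 0.3662, 0.231]
ee_rot: [0.481, 3.104, -0.002]
wrist_force: [0.9, 0.6, 0.5]
finger_gap: 0.602
grip_force: 0.0
```

carry_out:
  targets:
    - [0.6,-0.4,-0.4,0,0,0,0.02]
    - [0.6,-0.8,-0.8,0,0,0,0.05]
    - [0.6,-1,-1,0,0,0,0.08]
    - [0.6,-1,-1,0,0,0,0.1]

```text
time_s: 1.35
ee_pos: [0.392, 0.2415, 0.2312]
ee_rot: [1.425, 2.799, -0.001]
wrist_force: [-0.2, 1.4, -0.5]
finger_gap: 0.599
grip_force: 0.0
```

Run:
```python
from h import *
row([.469,-.131,.2],Rtool(0,0)[0])
```

```text
t 1.35 ee [0.392  0.2415 0.2312] F [-0.2  1.4 -0.5] q [-0.86, 0.21, 0.24, 2.03, -0.06, 0.9, 0.04] gap 0.599 0.0
shift [-3.465 -1.568  0.315] turn [-1.000e-04  1.000e-04  1.001e-01]
```

carry_out:
  targets:
    - [0.6,-0.4,-0.2,0,0,0,0.025]
    - [0.6,-0.8,-0.4,0,0,0,0.05]
    - [0.6,-1,-0.5,0,0,0,0.08]
    - [0.6,-1,-0.5,0,0,0,0.1]

```text
time_s: 1.85
ee_pos: [0.4105, 0.132, 0.2312]
ee_rot: [2.219, 2.223, -0.001]
wrist_force: [-0.2, -0.0, -0.2]
finger_gap: 0.599
grip_force: 0.0
```

Run:
```python
from h import *
row([.469,-.131,.2],Rtool(0,0)[0])
```

```text
t 1.85 ee [0.4105 0.132  0.2312] F [-0.2 -0.  -0.2] q [-0.77, 0.16, 0.4, 2.1, -0.08, 0.89, -0.33] gap 0.599 0.0
shift [-2.631  0.581  0.313] turn [-0.0001  0.0001  0.0003]
```

carry_out:
  targets:
    - [0.6,-0.5,0.2,0,0,0,0]
    - [0.6,-1,0.3,0.1,0,0,0]

```text
time_s: 2.1
ee_pos: [0.4427, 0.0336, 0.2217]
ee_rot: [2.207, 2.234, 0.003]
wrist_force: [0.8, -0.3, -1.2]
finger_gap: 0.602
grip_force: 0.0
```

carry_out:
  targets:
    - [0.6,-0.5,0.15,0,0,0,0]
    - [0.6,-1,0.28,0.1,0,0,0]

```text
time_s: 2.35
ee_pos: [0.4713, -0.0667, 0.2115]
ee_rot: [2.209, 2.233, 0.002]
wrist_force: [1.2, 0.3, -0.4]
finger_gap: 0.597
grip_force: 0.0
```

carry_out:
  targets:
    - [0.6,-0.4,0,0.2,0,0,0]
    - [0.6,-0.63,0,0.5,0,0,0]
    - [0.6,-0.63,0,0.5,0,0,0]

```text
time_s: 2.72
ee_pos: [0.4691, -0.1297, 0.1596]
ee_rot: [-2.212, -2.227, 0.005]
wrist_force: [-0.3, 0.3, 0.3]
finger_gap: 0.602
grip_force: 0.0
```

Run:
```python
from h import *
from cell import optics
import cv2
row([.469,-.131,.016],Rtool(0,0)[0])
d=optics.get_image("wrist");cv2.imwrite("pics/w1.png",d["image"])
E=d["extrinsics"];
def pr(p): c=np.linalg.inv(E)@np.r_[p,1];u=d["K"]@c[:3];return (u[:2]/u[2]).round(0)
for p in [(65,55,5),(65,-55,5),(-65,-55,5),(-65,55,5),(-90,0,5),(6,32,53),(6,-32,53),(-6,-32,53),(-6,32,53)]: print(p,pr(np.array([.469,-.131,0])+np.array(p)/1e3))
```

```text
t 2.73 ee [ 0.4691 -0.1297  0.1596] F [-0.3  0.3  0.3] q [-0.24, 0.4, 0.51, 2.04, -0.27, 0.77, 0.45] gap 0.602 0.0
shift [-0.012  0.005  1.436] turn [-0.0007  0.0001  0.0011]
(65, 55, 5) [354. 136.]
(65, -55, 5) [345. 250.]
(-65, -55, 5) [213. 249.]
(-65, 55, 5) [206. 135.]
(-90, 0, 5) [183. 196.]
(6, 32, 53) [287. 173.]
(6, -32, 53) [286. 249.]
(-6, -32, 53) [272. 249.]
(-6, 32, 53) [272. 173.]
```

View pics/w1.png

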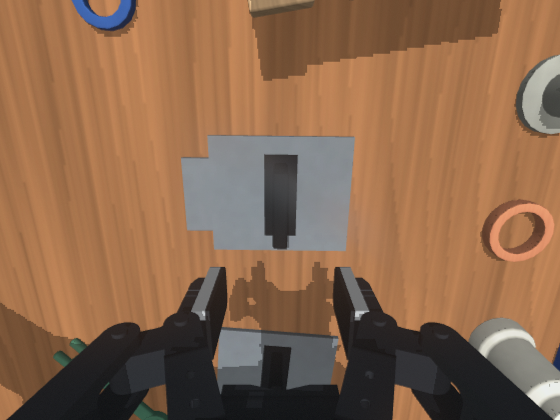

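The wrist view shows the plate corners at (208,136), (354,136), (347,250) and (213,249), and the rib at column 280. This matches the prediction within 2 px, so I'll descend and grasp.

carry_out:
  targets:
    - [0.6,0,0,0.5,0,0,0.001]
    - [0.6,0,0,0.9,0,0,0.001]
    - [0.6,0,0,1,0,0,0.001]

```text
time_s: 3.15
ee_pos: [0.4706, -0.1264, 0.0604]
ee_rot: [-2.213, -2.226, 0.001]
wrist_force: [-0.4, -0.1, 0.5]
finger_gap: 0.599
grip_force: 0.0
```

carry_out:
  targets:
    - [0.6,0,0,0.25,0,0,0]
    - [0.6,0,0,0.42,0,0,0]
    - [0.3,0,0,0.42,0,0,0]
    - [0,0,0,0.42,0,0,0]
    - [0,0,0,0.42,0,0,0]

```text
time_s: 3.78
ee_pos: [0.4713, -0.1283, 0.0203]
ee_rot: [2.217, 2.226, 0.001]
wrist_force: [-3.3, 1.7, 6.6]
finger_gap: 0.126
grip_force: 60.3
```

carry_out:
  targets:
    - [0,0,0,0,0,0,0]
    - [0,0,0,0,0,0,0]

```text
time_s: 4.03
ee_pos: [0.4713, -0.1283, 0.0203]
ee_rot: [2.217, 2.226, 0.001]
wrist_force: [-2.8, 0.4, 6.7]
finger_gap: 0.131
grip_force: 60.3
```

carry_out:
  targets:
    - [0,0,0,-0.3,0,0,0]
    - [0,0,0,-0.7,0,0,0]
    - [0,0,0,-1,0,0,0]

```text
time_s: 4.4
ee_pos: [0.4714, -0.1282, 0.121]
ee_rot: [2.216, 2.225, 0.001]
wrist_force: [0.1, -0.0, -3.4]
finger_gap: 0.125
grip_force: 59.6
```

carry_out:
  targets:
    - [0,0.1,0,-0.4,0,0,0]
    - [0,0.4,0,-0.8,0,0,0]
    - [0,0.8,0,-1,0,0,0]
    - [0,1,0.2,-1,0,0,0]

```text
time_s: 4.9
ee_pos: [0.4906, -0.0258, 0.221]
ee_rot: [-2.215, -2.228, -0.005]
wrist_force: [1.4, -0.4, -4.1]
finger_gap: 0.13
grip_force: 59.6
```

```bash
cat >> h.py <<'E'
OFF=np.array([0,.002,.0203])
def place(tx,tz,deg,dy=0):  # tip position in seat frame (mm), tilt deg
    Rt,O=Rtool(SY,np.radians(deg)); S=R.from_euler('z',SY)
    tip=SEAT+S.apply([tx/1e3,dy/1e3,tz/1e3]); p=tip+O.apply([.09,0,0])+O.apply(OFF)
    print(deg,"target",p.round(4)); row(p,Rt)
E
python3 - <<'E'
from h import *
from cell import optics
import cv2
place(-50,35,18)
d=optics.get_image("wrist");cv2.imwrite("pics/w2.png",d["image"])
E
```

```text
18 target [0.5716 0.1397 0.2021]
t 4.9 ee [ 0.4906 -0.0258  0.221 ] F [ 1.4 -0.4 -4.1] q [-0.49, 0.3, 0.55, 1.99, -0.2, 0.9, 0.17] gap 0.13 59.6
shift [1.649 0.82  0.195] turn [-0.0495  0.0036 -0.0247]
```

View pics/w2.png

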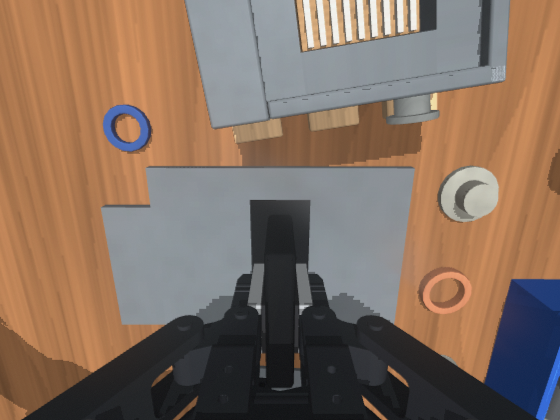

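The cover is held square, with its far corners at (148,167) and (413,167). The pump's ledge shows above it: outer corner (213,128), free-edge end (268,118). I'll check these against the model.

Run:
```python
from h import *
from cell import optics,env
d=optics.get_image("wrist");E=d["extrinsics"];K=d["K"]
s=env.get_state();T=R.from_rotvec(s["ee_rot"])
for p,z in [((148,167),None),((413,167),None),((104,206),None)]:
    # intersect with cover top plane in tool frame: z = +OFF - 5mm
    o=T.inv().apply(E[:3,3]-s["ee_pos"]);v=T.inv().apply(E[:3,:3]@np.linalg.solve(K,[*p,1]))
    q=o+v*((.0203-.005)-o[2])/v[2];print("tool",(q*1e3).round(1))
S=R.from_euler('z',SY)
for n,p,z in [("ledge corner",(213,128),.144),("ledge edge",(268,118),.144),("rim corner",(504,80),.132),("well corner",(303,52),.12),("well2",(436,29),.12)]:
    print(n,(S.inv().apply(ray(p,z,K,E)-SEAT)*1e3).round(1))
```

```text
tool [ 54.5 -61.3  15.3]
tool [54.5 66.5 15.3]
tool [ 34.8 -85.9  15.3]
ledge corner [-104.7  -73.7   24. ]
ledge edge [-68.8 -73.   24. ]
rim corner [ 86.7 -73.3  12. ]
well corner [-39.6 -35.7   0. ]
well2 [ 48.3 -35.3   0. ]
```

```bash
cat >> h.py <<'E'
SEAT=SEAT+R.from_euler('z',SY).apply([.001,.0015,0]); OFF=np.array([0,.001,.0203])
E
python3 - <<'E'
from h import *
place(-50,35,18)
E
```

```text
18 target [0.5725 0.1404 0.2021]
t 5.0 ee [ 0.4926 -0.0247  0.22  ] F [ 0.3  0.3 -4.3] q [-0.49, 0.31, 0.55, 1.98, -0.21, 0.9, 0.17] gap 0.131 59.6
shift [1.642 0.814 0.184] turn [-0.0494  0.0036 -0.0241]
```

carry_out:
  targets:
    - [0,0.3,0.3,-0.1,-0.015,0,-0.01]
    - [0,0.6,0.6,-0.15,-0.03,0.002,-0.018]
    - [0,0.9,0.8,-0.15,-0.045,0.0036,-0.024]
    - [0,1,0.8,-0.15,-0.0494,0.0036,-0.024]

```text
time_s: 5.5
ee_pos: [0.5696, 0.0734, 0.2339]
ee_rot: [1.895, 2.22, 0.347]
wrist_force: [0.4, -1.0, -4.9]
finger_gap: 0.126
grip_force: 59.7
```

Run:
```python
from h import *
place(-50,35,18)
```

```text
18 target [0.5725 0.1404 0.2021]
t 5.5 ee [0.5696 0.0734 0.2339] F [ 0.4 -1.  -4.9] q [-0.62, 0.27, 0.47, 2.03, -0.21, 0.57, 0.14] gap 0.126 59.7
shift [0.657 0.03  0.343] turn [-0.0005  0.0003 -0.0006]
```

carry_out:
  targets:
    - [0,0.4,0.03,0,0,0,0]
    - [0,0.66,0.03,0.2,0,0,0]
    - [0,0.66,0.03,0.34,0,0,0]
    - [0,0.66,0.03,0.34,0,0,0]

```text
time_s: 6.0
ee_pos: [0.572, 0.1379, 0.2014]
ee_rot: [1.899, 2.219, 0.342]
wrist_force: [-0.2, -0.6, -3.4]
finger_gap: 0.133
grip_force: 59.7
```

Run:
```python
from h import *
from cell import optics,env
import cv2
place(-55,6,18);place(-75,4,18);place(-92,4,18)
cv2.imwrite("pics/s3.png",np.vstack([cv2.resize(optics.get_image("scene")["image"][100:270,230:440],(630,510))]))
```

```text
18 target [0.5676 0.1396 0.1731]
t 6.0 ee [0.572  0.1379 0.2014] F [-0.2 -0.6 -3.4] q [-0.72, 0.34, 0.45, 2.02, -0.2, 0.51, 0.0] gap 0.133 59.7
shift [ 0.024 -0.125  0.257] turn [-0.0011  0.0007 -0.001 ]
18 target [0.5478 0.1363 0.1711]
t 6.0 ee [0.572  0.1379 0.2014] F [-0.2 -0.6 -3.4] q [-0.72, 0.34, 0.45, 2.02, -0.2, 0.51, 0.0] gap 0.133 59.7
shift [ 0.023 -0.321  0.215] turn [-0.0011  0.0007 -0.001 ]
18 target [0.5311 0.1336 0.1711]
t 6.0 ee [0.572  0.1379 0.2014] F [-0.2 -0.6 -3.4] q [-0.72, 0.34, 0.45, 2.02, -0.2, 0.51, 0.0] gap 0.133 59.7
shift [ 0.022 -0.483  0.164] turn [-0.0011  0.0007 -0.001 ]
```

View pics/s3.png

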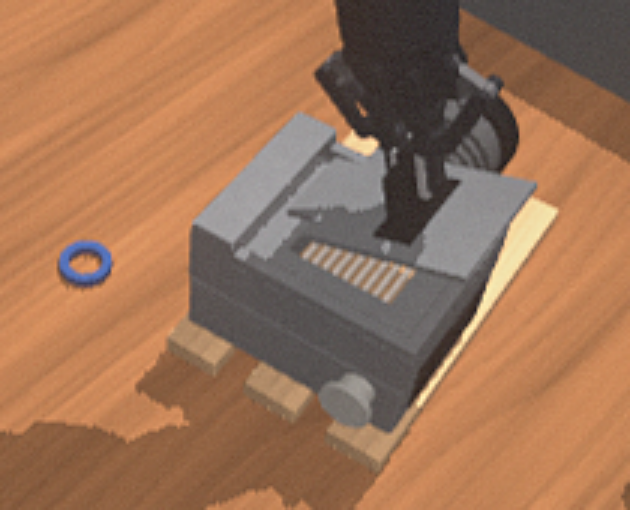

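The scene view shows the cover tilted over the compartment, its tongue at about (300,210) just short of the ledge and the far end up at (535,185). I'll lower it and slide the tongue in.

carry_out:
  targets:
    - [0,0.02,-0.12,0.15,-0.001,0,-0.001]
    - [0,0.02,-0.125,0.257,-0.001,0,-0.001]
    - [0,0.02,-0.22,0.24,-0.001,0,-0.001]
    - [0,0.02,-0.32,0.215,-0.001,0,-0.001]

```text
time_s: 6.55
ee_pos: [0.5491, 0.1371, 0.1729]
ee_rot: [1.887, 2.219, 0.353]
wrist_force: [0.7, 0.1, -4.5]
finger_gap: 0.129
grip_force: 59.7
```

Run:
```python
from h import *
place(-75,4,18);place(-90,4,18)
```

```text
18 target [0.5478 0.1363 0.1711]
t 6.55 ee [0.5491 0.1371 0.1729] F [ 0.7  0.1 -4.5] q [-0.72, 0.35, 0.43, 2.11, -0.22, 0.41, 0.01] gap 0.129 59.7
shift [-0.005 -0.018  0.013] turn [0.0005 0.0005 0.    ]
18 target [0.533  0.1339 0.1711]
t 6.55 ee [0.5491 0.1371 0.1729] F [ 0.7  0.1 -4.5] q [-0.72, 0.35, 0.43, 2.11, -0.22, 0.41, 0.01] gap 0.129 59.7
shift [-0.006 -0.161 -0.034] turn [0.0005 0.0005 0.    ]
```

carry_out:
  targets:
    - [0,0,-0.06,0,0,0,0]
    - [0,0,-0.11,-0.02,0,0,0]
    - [0,0,-0.16,-0.034,0,0,0]
    - [0,0,-0.16,-0.034,0,0,0]

```text
time_s: 7.05
ee_pos: [0.5329, 0.135, 0.1708]
ee_rot: [1.886, 2.221, 0.352]
wrist_force: [-0.5, 0.5, -4.4]
finger_gap: 0.131
grip_force: 59.7
```

Run:
```python
from h import *
for a in (15,12,9,6): place(-91,3,a)
```

```text
15 target [0.5344 0.1341 0.1659]
t 7.05 ee [0.5329 0.135  0.1708] F [-0.5  0.5 -4.4] q [-0.74, 0.33, 0.44, 2.15, -0.21, 0.39, -0.0] gap 0.131 59.7
shift [-0.011 -0.003  0.051] turn [0.0088 0.0004 0.0002]
12 target [0.5365 0.1345 0.1616]
t 7.05 ee [0.5329 0.135  0.1708] F [-0.5  0.5 -4.4] q [-0.74, 0.33, 0.44, 2.15, -0.21, 0.39, -0.0] gap 0.131 59.7
shift [-0.011  0.004  0.098] turn [0.0171 0.0004 0.0001]
9 target [0.5384 0.1348 0.1571]
t 7.05 ee [0.5329 0.135  0.1708] F [-0.5  0.5 -4.4] q [-0.74, 0.33, 0.44, 2.15, -0.21, 0.39, -0.0] gap 0.131 59.7
shift [-0.011  0.008  0.147] turn [0.0255 0.0004 0.0001]
6 target [0.54   0.135  0.1526]
t 7.05 ee [0.5329 0.135  0.1708] F [-0.5  0.5 -4.4] q [-0.74, 0.33, 0.44, 2.15, -0.21, 0.39, -0.0] gap 0.131 59.7
shift [-0.011  0.01   0.195] turn [0.0338 0.0004 0.0001]
```

No contact force so far and the tongue is about 18 mm under the ledge. Swinging down.

carry_out:
  targets:
    - [0,-0.01,0,0.05,0.009,0,0]
    - [0,-0.01,0.004,0.1,0.017,0,0]
    - [0,-0.01,0.008,0.147,0.0255,0,0]
    - [0,-0.01,0.01,0.195,0.034,0,0]
    - [0,-0.01,0.01,0.195,0.034,0,0]

```text
time_s: 7.68
ee_pos: [0.5416, 0.1352, 0.1524]
ee_rot: [1.987, 2.338, 0.12]
wrist_force: [0.3, 0.3, -4.9]
finger_gap: 0.134
grip_force: 59.6
```

Run:
```python
from h import *
from cell import optics
import cv2
for a,z in ((3,2),(0,2),(0,0)): place(-90.5,z,a)
cv2.imwrite("pics/s4.png",np.hstack([cv2.resize(optics.get_image("scene")["image"][120:250,270:400],(400,400),interpolation=2),cv2.resize(optics.get_image("top")["image"][140:250,160:270],(400,400),interpolation=2)]))
```

```text
3 target [0.5419 0.1354 0.147 ]
t 7.67 ee [0.5416 0.1352 0.1524] F [ 0.3  0.3 -4.9] q [-0.66, 0.46, 0.4, 1.96, -0.25, 0.67, 0.06] gap 0.134 59.6
shift [ 0.001 -0.003  0.055] turn [0.0084 0.0005 0.    ]
0 target [0.5431 0.1355 0.1423]
t 7.67 ee [0.5416 0.1352 0.1524] F [ 0.3  0.3 -4.9] q [-0.66, 0.46, 0.4, 1.96, -0.25, 0.67, 0.06] gap 0.134 59.6
shift [0.001 0.004 0.102] turn [0.0167 0.0005 0.    ]
0 target [0.5431 0.1355 0.1403]
t 7.67 ee [0.5416 0.1352 0.1524] F [ 0.3  0.3 -4.9] q [-0.66, 0.46, 0.4, 1.96, -0.25, 0.67, 0.06] gap 0.134 59.6
shift [0.001 0.002 0.122] turn [0.0167 0.0005 0.    ]
```

View pics/s4.png

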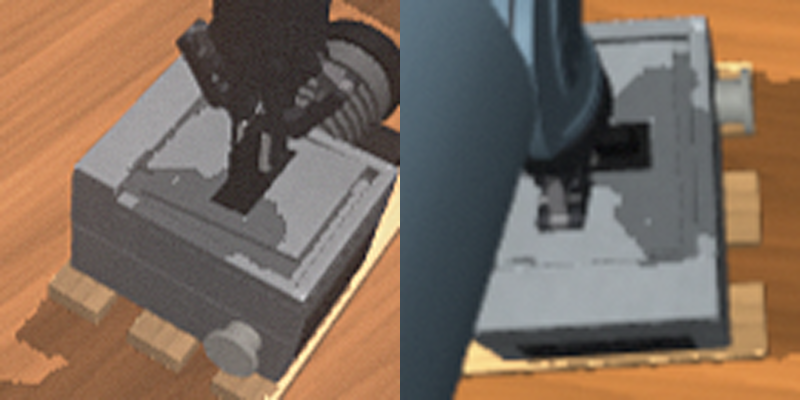

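Both views show the plate's far end inside the rims, with gaps at the side and far rim. Finishing the swing.

carry_out:
  targets:
    - [0,0,0,0.055,0.0084,0,0]
    - [0,0,0.004,0.1,0.0167,0,0]
    - [0,0,0.003,0.115,0.0167,0,0]
    - [0,0,0.003,0.12,0.0167,0,0]
    - [0,0,0.003,0.12,0.0167,0,0]

```text
time_s: 8.4
ee_pos: [0.5415, 0.1353, 0.1408]
ee_rot: [2.033, 2.393, -0.004]
wrist_force: [-0.3, 0.7, -4.4]
finger_gap: 0.13
grip_force: 59.6
```

carry_out:
  targets:
    - [0,0,0,0.01,0,0,0]
    - [0,0,0,0.02,0,0,0]
    - [0,0,0,0.02,0,0,0]

```text
time_s: 8.78
ee_pos: [0.5417, 0.1352, 0.1403]
ee_rot: [2.035, 2.393, -0.004]
wrist_force: [-6.0, -1.7, 13.6]
finger_gap: 0.128
grip_force: 62.3
```

carry_out:
  targets:
    - [0.2,0,0,-0.01,0,0,0]
    - [0.4,0,0,-0.01,0,0,0]
    - [0.5,0,0,-0.01,0,0,0]
    - [0.5,0,0,-0.01,0,0,0]

```text
time_s: 9.28
ee_pos: [0.5419, 0.1353, 0.1396]
ee_rot: [2.034, 2.393, -0.005]
wrist_force: [-0.3, 0.1, 1.3]
finger_gap: 0.499
grip_force: 0.0
```

carry_out:
  targets:
    - [0.5,0,0,-0.1,0,0,0]
    - [0.5,0,0,-0.3,0,0,0]
    - [0.5,0,0,-0.7,0,0,0]
    - [0.5,0,0,-1,0,0,0]

```text
time_s: 9.78
ee_pos: [0.5424, 0.1355, 0.2418]
ee_rot: [2.033, 2.392, -0.003]
wrist_force: [-0.5, 0.1, -0.2]
finger_gap: 0.504
grip_force: 0.0
```

carry_out:
  targets:
    - [0.5,0,-0.4,-0.3,0,0,0]
    - [0.5,-0.5,-0.5,-0.5,0,0,0]
    - [0.5,-1,-0.5,-0.5,0,0,0]

```text
time_s: 10.15
ee_pos: [0.5094, 0.0283, 0.2926]
ee_rot: [2.03, 2.393, 0.002]
wrist_force: [0.2, -0.4, 0.0]
finger_gap: 0.497
grip_force: 0.0
```

carry_out:
  targets:
    - [0.5,-0.5,0,0,0,0,0]
    - [0.5,-1,0,0,0,0,0]
    - [0.5,-1,0,0,0,0,0]

```text
time_s: 10.52
ee_pos: [0.5248, -0.0746, 0.2913]
ee_rot: [2.041, 2.383, -0.006]
wrist_force: [-0.5, 0.5, -0.3]
finger_gap: 0.501
grip_force: 0.0
```

Run:
```python
from h import *
from cell import optics
import cv2
cv2.imwrite("pics/s5.png",np.hstack([cv2.resize(optics.get_image("scene")["image"][120:250,270:400],(400,400),interpolation=2),cv2.resize(optics.get_image("top")["image"][140:250,160:270],(400,400),interpolation=2)]))
```

```text
(no output)
```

View pics/s5.png

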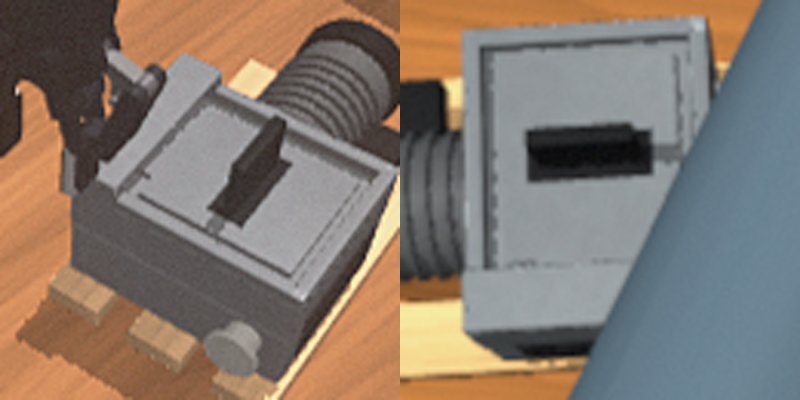

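Both views show the cover lying flat inside all the rims, with its near edge under the ledge and an even gap around it. The gripper is clear.

```bash
python3 -c "
from cell import job
print(job.job_done())"
```

```text
the job is handed in; nothing more can be done
None
```

I closed the compartment and handed the job in at about 10.6 s: the tongued cover is hooked under the ledge, looks flat and fully home inside the rims in the last pictures, and is released; I never touched the spare cover.

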